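# Set the spray hood's counterweighted sash to its working mark

## Task

Get the spray hood ready for painting: with the window still down, press the green start button on the hood's left-hand housing right in to start the extractor, then push the window up from beneath its lip with the fingertips until the red line at the window's lower right corner is level with the green pointer clip on the right-hand rail, and leave the window standing there. Only push: do not pinch the lip, do not press the red stop button, do not shift the green clip, and leave the things round the hood and the wooden block inside it where they are.

Things in the scene. Friction and masses are not known exactly. Their poses are not given: they have to be found in the camera images.
- hood: grey bench-top spray hood, fixed: 240 mm deep, 376 wide, 430 high, switch housing 124 wide, 82 high on its left; origin on the bench under mid-window; x to its back, y left, z up. The window slides in a plane tilted back 0.42 rad: it travels along (0.408, 0, 0.913) in this frame. Sill below the window: front at x = -103 mm, 85 mm high. Rails 36 mm wide at both sides of the window
- sash (a joint): travel of the clear window along its slope in m: 0 fully down, 0.17 fully up. Counterweighted: it takes about 1.5 to 3 N to move it either way and it stays where it is left
- lip_pad: black rubber strip, the underside of the window's lip, 236 mm wide, 32 deep, 7 thick; push up on it. The lip stands out square from the window along (-0.913, 0, 0.408) in the hood's frame (to the robot and a little up). Origin: foot of the window plane at mid-width; z axis up the slope, -x axis outward along the lip
- lip_plate: aluminium plate that is the upper side of the same lip, 230 mm wide, 5 mm thick, set back 8 mm from the rubber strip's edge; origin and axes as lip_pad
- lip_edge (a point): middle of the lower outer edge of the lip's rubber strip, 40 mm out from the window plane; z axis up the slope, -x axis outward; with the window fully down about 104 mm above the bench. Below it and in front of the sill panel is free space down to the bench
- index (a point): right-hand end of the red line, 4 mm thick, on the window's bottom bar; moves with the window; z axis up the slope
- mark (a point): tip of the green pointer on the clip on the right-hand rail (clip 16 mm tall up the slope); the window is set when the red line is at the same place along the slope as this tip
- marker_clip (a joint): place of the green clip along the rail in m; it equals the sash travel at which the red line is level with the pointer. The clip holds by friction and stands elsewhere each time
- start (a joint): green start button (28 mm across, the left one of two), travel in m downward: 0 out, 0.006 right in; springs back; needs about 5 N
- start_top (a point): centre of the top face of the green start button, 104 mm above the bench; pressed straight down. Behind it, 67 mm away, stands the dark motor can, 80 mm across, its top 132 mm above the bench
- stop (a joint): red stop button (28 mm across, 54 mm to the right of the green one), same travel; not to be pressed
- workpiece: wooden block 90 x 60 x 18 mm lying on the turntable in the hood, loose; origin under its middle
- spray_can: spray can 67 mm across, 225 mm high, standing loose right of the hood; origin under its middle
- masking_tape: cream roll of masking tape, 100 mm across, 25 mm high, lying loose; origin under its middle
- safety_glasses: clear safety glasses with black frame, 176 x 152 x 54 mm, loose; origin under the middle
- paint_brush: paint brush with red handle, 198 mm long, 53 mm wide, 16 mm thick, lying loose in front of the hood; origin under the middle
- screw_jar: glass jar of screws with yellow lid, 68 mm across, 91 mm high, standing loose; origin under its middle

How it is judged:
By the outcome, as a careful person would: the job done as asked, in the order asked, and still so for the second after the job is handed in, with the robot touching nothing.
It also fails if it takes over 45 s, if anything falls off the work surface, if the arm or the gripper's body presses on something with over 40 N, if the wrist force passes 120 N, or if a joint passes its speed limit or range.

## Robot

A 6-joint arm with a two-finger parallel gripper is mounted at the origin on a cart in front of the work surface, level with it; the furniture and walls round the work are solid. World frame = base frame: x ahead of the robot, y to its left, z up, the work surface at z = 0. Lengths are in m, angles in rad, forces in N, time in s.
With the tool pointing down it reaches from about 0.35 to 0.875 m from the base axis. Payload 4.2 kg.
Tool frame: the origin (TCP) lies between the finger pads; the fingertips stand 19 mm ahead of it and the grasp point (between the pads) is the TCP (tip_reach is the distance from the TCP to the fingertips, in m); z points along the fingers, y is the line along which they close (so a half turn about z gives the same grasp; the last joint's range is limited). The gripper opens to 87 mm and grips with 3 to 60 N. Pads are 19 mm wide; open, the fingers measure 117 mm over their backs; the gripper's body (75 mm by 190 mm) begins 51 mm behind the grasp point.
Start: joints at [-0.941, 0.385, 0.008, 0, -1.194, -0.259], TCP at [0.226, -0.582, 0.242] pointing down, gripper open.
Joint ranges: [-3.14, 3.14], [-1.21, 2.06], [-1.07, 1.41], [-3.16, 2.05], [-2.99, -0.16], [-3.1, 3.1]. Speed limits (rad/s): [2.79, 2.79, 3.14, 3.14, 3.14, 3.14].

## Interface

Orientations are given as [roll, pitch, yaw] about the fixed x, y, z axes, in that order (R = Rz(yaw) Ry(pitch) Rx(roll)).
In Python, from rig import * gives the robot as it stands. The module is installed in compiled form; this text tells all that it offers.
- The arm moves only by the shell command python3 -m jog 'ROWS' [OPENING] [FORCE]. ROWS is JSON, a list of rows, each an object with "slide": the shift along the tool's x, y, z in mm, a list of three; "twist": the turn, a rotation vector about the tool's x, y, z in degrees, a list of three. In form: [{"slide": [tx, ty, tz], "twist": [ax, ay, az]}, ...]. A call has 1 to 20 rows; each row shifts and turns the commanded pose from where the row before left it, along the tool's axes as they then stand; what a row does not reach is not made up. A row lasts 1/8 s, in which the tool goes at most 62.5 mm and 10.7 degrees, less where a joint would pass 70% of its speed; a pose out of reach is approached as far as the arm can. A call with a gripper value outside its range is refused whole. OPENING is the finger opening in mm, from 0 to 87, set as the call begins (- or left out, the last holds). The fingers move at their own pace and stop on an object; FORCE is the grip in N (left out, the last holds). Time passes only in rows, so rows that do not move let the fingers close. It gives the time, the measured TCP pose, the force, the opening and the grip force at its end, in the units of the state.
- state(): the state, without advancing time (a new reading comes with each control period).
- camera(name): name is "side" or "top"; returns a dict with "img" (384x512x3 uint8, red, green, blue), "camera_matrix" (3x3 intrinsics, pixels), "distortion" ([k1, k2, p1, p2, k3] as OpenCV has them; the pictures are not rectified), "R" (3x3) and "t" (3): a world point X has camera coordinates R X + t. Camera axes: x right, y down, z forward; pixel columns grow to the right and rows downward; lengths in m; the calibration is good to about 2 mm. A picture is of the moment at which its call begins. There is no depth.
- finish_job(): hands the job in; it is judged then, once.
The state is a dict: "clock": time; "joints": joint angles; "qvel": joint speeds; "tau": joint torques, N m; "position": TCP position; "ee_rot": TCP orientation; "wrist_force": force on the tool from outside, world axes, zero at the start; "ft_torque": the same for the moment, N m; "finger_gap": finger opening in m; "grip_force": force on a finger pad.
Only numpy, scipy, OpenCV 4.12 (cv2) and the standard library are available. Lean on these libraries where they do the work, as an engineer would, in place of code of your own. Each camera call takes 0.05 s, during which the arm holds its last target. There are 200 camera calls.

## Working session

There is one attempt and no reset: what is moved stays moved. The work goes in short steps, Python scripts to look and compute and a shell command to move; the robot and the scene stay as the last step left them, time stands still between calls to the robot, and variables do not carry over. Pictures are saved under pics/ and viewed, at most 11 in all, crops included, and the job is handed in when it is done.

```bash
mkdir -p pics; python3 - <<'E'
from rig import *
import cv2
s=state();print(s)
for n in("side","top"):
    c=camera(n);cv2.imwrite(f"pics/{n}0.png",c["img"][:,:,::-1]);print(n,c["camera_matrix"],c["distortion"],c["R"],c["t"],-c["R"].T@c["t"])
E
```

```text
{'clock': 0.0, 'joints': array([-9.41397173e-01,  3.85554146e-01,  6.62645640e-03, -5.23162555e-04,
       -1.19399724e+00, -2.58550513e-01]), 'qvel': array([-0.00031245,  0.00073979, -0.0009806 , -0.00168082,  0.00065127,
       -0.00098005]), 'tau': array([-1.68698778e-03, -3.90668499e+01,  1.87404531e+01,  4.21995118e+00,
        1.09613239e-02, -1.97074805e-04]), 'position': array([ 0.22629485, -0.58198819,  0.24045768]), 'ee_rot': array([ 3.13941049e+00, -7.43564550e-05, -2.77093695e+00]), 'wrist_force': array([ 0.07644387, -0.21101078, -0.92529505]), 'ft_torque': array([0.06128217, 0.01900437, 0.04231707]), 'grip_force': 0.0, 'finger_gap': 0.08735323662340692}
side [[351.53375897   0.         248.80738662]
 [  0.         351.53375897 186.15718382]
 [  0.           0.           1.        ]] [-0.05350676  0.          0.          0.          0.        ] [[ 0.99962939  0.01287519 -0.0239855 ]
 [-0.01358196 -0.52770927 -0.84931647]
 [-0.02359248  0.84932747 -0.52733883]] [-0.45133896 -0.02132192  1.48007701] [ 0.48580078 -1.26251077  0.75156742]
top [[350.08812395   0.         249.28626353]
 [  0.         350.08812395 190.90973569]
 [  0.           0.           1.        ]] [-0.00825604  0.          0.          0.          0.        ] [[-2.38031808e-02 -9.99716662e-01  6.86324257e-05]
 [-9.91145726e-01  2.35901369e-02 -1.30666197e-01]
 [ 1.30627556e-01 -3.17829586e-03 -9.91426417e-01]] [-0.17541809  0.45993145  1.27409157] [ 0.28525211 -0.18216879  1.32327758]
```

View pics/side0.png

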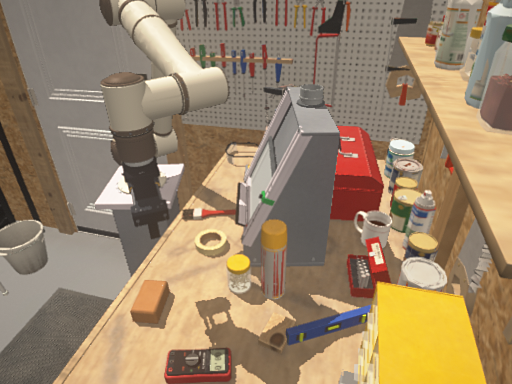

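View pics/top0.png

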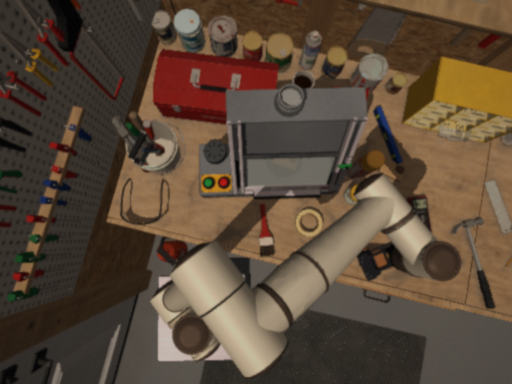

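The side view shows the hood with the green clip at about (266,198) and the lip near (243,205). The top view shows the green button at (208,183), the red one at (223,183) and the clip at (345,167). I'll enlarge both and measure.

```bash
cat > h.py <<'E'
from rig import *
import cv2, numpy as np
def ray(c,px):
    u=cv2.undistortPoints(np.array([[px]],float),c["camera_matrix"],c["distortion"])[0,0]
    d=c["R"].T@np.array([u[0],u[1],1]);return -c["R"].T@c["t"],d/np.linalg.norm(d)
def onz(c,px,z):
    o,d=ray(c,px);return o+d*(z-o[2])/d[2]
def tri(c1,p1,c2,p2):
    o1,d1=ray(c1,p1);o2,d2=ray(c2,p2)
    a=np.linalg.lstsq(np.c_[d1,-d2],o2-o1,rcond=None)[0]
    x,y=o1+a[0]*d1,o2+a[1]*d2
    return (x+y)/2,np.linalg.norm(x-y)
def proj(c,X):
    return cv2.projectPoints(np.array(X,float).reshape(-1,1,3),cv2.Rodrigues(c["R"])[0],c["t"],c["camera_matrix"],c["distortion"])[0][:,0]
def blobs(c,col,roi):
    h=cv2.cvtColor(c["img"],cv2.COLOR_RGB2HSV).astype(int);H,S,V=h[...,0],h[...,1],h[...,2]
    m=((H>40)&(H<85) if col=="g" else (H<8)|(H>172))&(S>130)&(V>60)
    x0,y0,x1,y1=roi;k=np.zeros_like(m);k[y0:y1,x0:x1]=1
    n,l,st,ce=cv2.connectedComponentsWithStats((m&k).astype(np.uint8))
    return [(st[i].tolist(),ce[i].round(2).tolist()) for i in range(1,n) if st[i][4]>2]
E
python3 - <<'E'
from h import *
t=camera("top");s=camera("side")
for c,col,r in((t,"g",(195,170,240,200)),(t,"r",(195,170,240,200)),(t,"g",(320,150,370,185)),(t,"r",(320,150,345,205)),(s,"g",(225,170,290,230)),(s,"r",(225,170,275,250))):
    print(col,r,blobs(c,col,r))
for c,col in((t,"g"),(t,"r")):
    print(onz(c,blobs(c,col,(195,170,240,200))[0][1],.104))
a=cv2.resize(t["img"][135:205,190:360],None,fx=4.6,fy=4.6,interpolation=cv2.INTER_CUBIC)
b=cv2.resize(s["img"][170:260,210:300],None,fx=6.4,fy=6.4,interpolation=cv2.INTER_CUBIC)
cv2.imwrite("pics/a.png",a[:,:,::-1]);cv2.imwrite("pics/b.png",b[:,:,::-1])
E
```

```text
g (195, 170, 240, 200) [([204, 179, 8, 8, 55], [207.56, 182.25])]
r (195, 170, 240, 200) [([219, 178, 9, 9, 67], [222.91, 181.91])]
g (320, 150, 370, 185) [([340, 164, 12, 4, 34], [345.15, 165.5])]
r (320, 150, 345, 205) []
g (225, 170, 290, 230) [([262, 191, 3, 7, 14], [263.07, 193.93])]
r (225, 170, 275, 250) [([225, 210, 11, 5, 44], [230.18, 211.59])]
[ 0.48017919 -0.03977592  0.104     ]
[ 0.48010234 -0.09388918  0.104     ]
```

View pics/a.png

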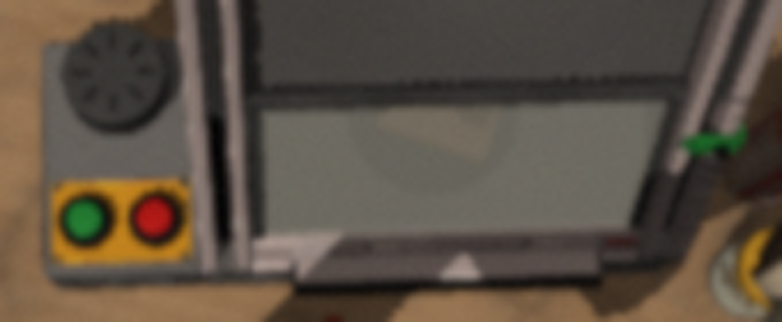

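View pics/b.png

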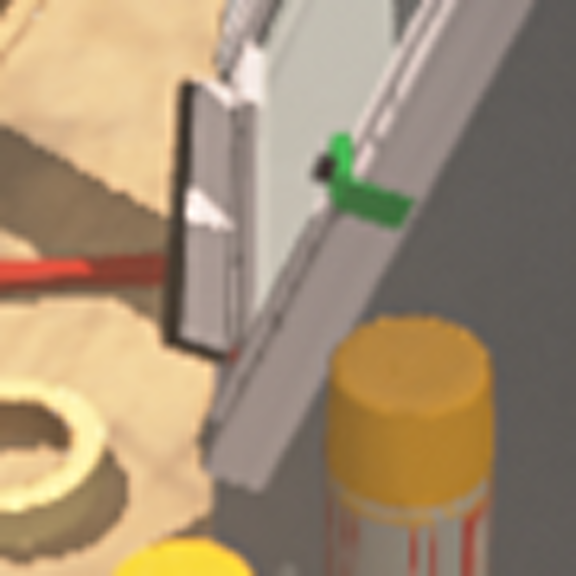

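The top crop shows the green and red buttons side by side, with the lip's dark outer edge running from (254,198) to (320,198) in full-image pixels. The clip's pointer tip is at about (338.5,166.5) and the red line's end at (324,188). In the side crop the red line is at (246.2,225.2) and the pointer tip at about (263,191.5). The buttons lie along y, so hood yaw is about 0.

```bash
python3 - <<'E'
from h import *
t=camera("top");s=camera("side")
ix,e1=tri(t,(323.7,187.8),s,(246.25,225.2)); mk,e2=tri(t,(338.5,166.5),s,(263.2,191.4))
print(ix,e1,mk,e2,"travel",(mk-ix)@[.408,0,.913])
print("lip edge",onz(t,(254.1,198),.104),onz(t,(320.4,198),.104))
print("lip side",tri(t,(320.4,198),s,(210+172/6.4,170+345/6.4)),tri(t,(254.1,198),s,(210+185/6.4,170+85/6.4)))
for n,p,z in(("tape",(310,222),.02),("jar",(352,193),.09),("can",(375,160),.2),("brush",(265,240),.01),("brushtip",(263,205),.01),("motor",(215,150),.132)):print(n,onz(t,p,z))
E
```

```text
[ 0.45115108 -0.44666896  0.10990028] 0.0024935656279257696 [ 0.50035876 -0.46829218  0.24089557] 0.0032792289677354013 travel 0.1396754340360407
lip edge [ 0.42045052 -0.20234156  0.104     ] [ 0.41491258 -0.43464921  0.104     ]
lip side (array([ 0.41946442, -0.43398059,  0.10459173]), np.float64(0.009264773484168704)) (array([ 0.42095342, -0.20222961,  0.10564857]), np.float64(0.0013738491996852936))
tape [ 0.33521209 -0.40892117  0.02      ]
jar [ 0.43157286 -0.55078608  0.09      ]
can [ 0.52562285 -0.60020589  0.2       ]
brush [ 0.27296543 -0.24037087  0.01      ]
brushtip [ 0.40358045 -0.23670756  0.01      ]
motor [ 0.58888293 -0.06990492  0.132     ]
```

```bash
python3 -m jog '[{"slide":[0,40,0],"twist":[0,0,-10]},{"slide":[0,50,0],"twist":[0,0,-10]},{"slide":[0,50,0],"twist":[0,0,-10]},{"slide":[0,50,0],"twist":[0,0,-10]}]' 0 20; python3 -c "
from rig import *
s=state();print(s['joints'],s['position'],s['ee_rot'])"
```

```text
clock: 0.8
position: [0.1133, -0.4321, 0.2416]
ee_rot: [-3.141, -0.0, -2.066]
wrist_force: [-0.8, -0.5, 0.6]
finger_gap: 0.0554
grip_force: 0.0
[-9.48663271e-01  7.62060725e-02 -4.03902071e-01  1.55504641e-05
 -1.09049816e+00  4.53690959e-01] [ 0.11325515 -0.43214194  0.2415818 ] [-3.14142790e+00 -9.56796753e-05 -2.06576146e+00]
```

```bash
python3 -m jog '[{"slide":[-50,-9,0],"twist":[0,0,0]},{"slide":[-57,-10,0],"twist":[0,0,0]},{"slide":[-57,-10,0],"twist":[0,0,0]},{"slide":[-57,-10,0],"twist":[0,0,0]},{"slide":[-57,-10,0],"twist":[0,0,0]},{"slide":[-57,-10,0],"twist":[0,0,0]},{"slide":[-57,-10,0],"twist":[0,0,0]},{"slide":[0,0,0],"twist":[0,0,-10]},{"slide":[0,0,0],"twist":[0,0,-10]},{"slide":[0,0,0],"twist":[0,0,-8]},{"slide":[0,0,0],"twist":[0,0,0]}]'; python3 -c "
from rig import *
s=state();print(s['joints'],s['position'],s['ee_rot'])"
```

```text
clock: 2.17
position: [0.3631, -0.123, 0.2416]
ee_rot: [-3.141, 0.0, -1.585]
wrist_force: [-0.2, -0.0, 0.0]
finger_gap: 0.0004
grip_force: 0.0
[ 1.03226046e-01 -4.45330509e-02 -5.27337974e-01 -6.50030265e-05
 -1.08769949e+00 -1.17863452e-01] [ 0.36312669 -0.1230207   0.24164165] [-3.14130954e+00  9.14997557e-05 -1.58546391e+00]
```

```bash
python3 -m jog '[{"slide":[-40,-40,0],"twist":[0,0,0]},{"slide":[-45,-40,0],"twist":[0,0,0]},{"slide":[0,-36,0],"twist":[0,0,0]},{"slide":[0,0,40],"twist":[0,0,0]},{"slide":[0,0,50],"twist":[0,0,0]},{"slide":[0,0,11],"twist":[0,0,0]},{"slide":[0,0,0],"twist":[0,0,0]}]'; python3 -c "
from h import *
s=state();print(s['joints'],s['position'],s['ee_rot'])
c=camera('top');print(proj(c,s['position']+[0,0,-.019]),blobs(c,'g',(195,170,240,200)))
a=cv2.resize(c['img'][130:220,170:260],None,fx=6,fy=6);cv2.imwrite('pics/c.png',a[:,:,::-1])"
```

```text
clock: 3.05
position: [0.4808, -0.0398, 0.141]
ee_rot: [-3.142, -0.001, -1.585]
wrist_force: [0.1, 0.3, 0.2]
finger_gap: 0.0005
grip_force: 0.0
[ 0.25547678  0.24921019 -0.47578236  0.00087663 -0.84595174 -0.26982508] [ 0.48075483 -0.03979007  0.14098358] [-3.14156054e+00 -6.71910792e-04 -1.58456337e+00]
[[206.95149594 181.28289455]] []
```

View pics/c.png

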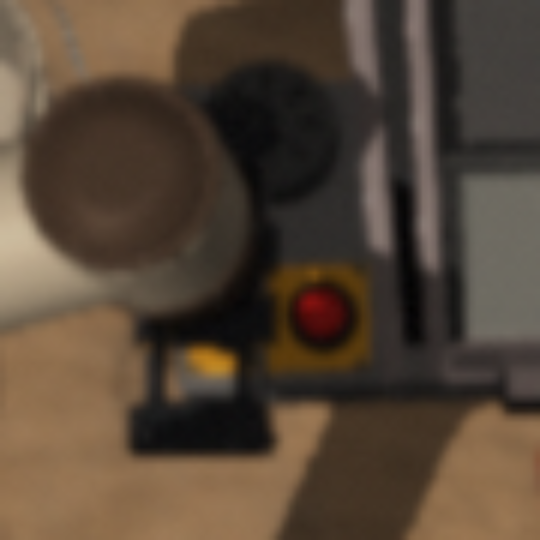

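The picture shows the gripper over the green button, its wide body running front to back. The red button, at (320,305) in the crop, is clear. Pressing.

```bash
python3 -m jog '[{"slide":[0,0,10],"twist":[0,0,0]},{"slide":[0,0,8],"twist":[0,0,0]},{"slide":[0,0,3],"twist":[0,0,0]},{"slide":[0,0,3],"twist":[0,0,0]},{"slide":[0,0,0],"twist":[0,0,0]}]'
```

```text
clock: 3.72
position: [0.4807, -0.0395, 0.1174]
ee_rot: [-3.141, -0.0, -1.583]
wrist_force: [-1.2, 0.6, 7.3]
finger_gap: 0.0006
grip_force: 3.3
```

```bash
python3 -m jog '[{"slide":[0,0,2],"twist":[0,0,0]},{"slide":[0,0,2],"twist":[0,0,0]},{"slide":[0,0,0],"twist":[0,0,0]}]'
```

```text
clock: 4.1
position: [0.4808, -0.0396, 0.1169]
ee_rot: [-3.14, -0.001, -1.582]
wrist_force: [-9.2, 4.9, 30.5]
finger_gap: 0.0006
grip_force: 15.2
```

```bash
python3 -m jog '[{"slide":[0,0,-20],"twist":[0,0,0]},{"slide":[0,0,-60],"twist":[0,0,0]},{"slide":[0,50,0],"twist":[0,0,0]}]'
cat > k.py <<'E'
import numpy as np
from scipy.optimize import least_squares
from scipy.spatial.transform import Rotation as Ro
R=lambda a,v:Ro.from_euler(a,v).as_matrix()
lo=np.array([-3.14,-1.21,-1.07,-3.16,-2.99,-3.1]);hi=np.array([3.14,2.06,1.41,2.05,-.16,3.1])
T0=np.array([[0,0,1],[-1,0,0],[0,-1,0.]])
D=[([-.9414,.38555,.0066,0,-1.194,-.2586],[.2263,-.582,.2405]),([-.94866,.0762,-.4039,0,-1.0905,.4537],[.11326,-.43214,.24158]),([.10323,-.04453,-.52734,0,-1.0877,-.11786],[.36313,-.12302,.24164]),([.25548,.24921,-.47578,0,-.84595,-.26983],[.48075,-.03979,.14098])]
def fk(q,p,full=0,s3=-1):
    h,a1,a2,d4,o,L=p
    A=R('z',q[0]);U=A@R('y',q[1]);F=A@R('y',q[1]-q[2])@R('x',s3*q[3])
    e=A@[a1,0,h]+U@[0,0,a2];w0=e+F@[d4,0,0];w=w0+F@[0,o,0]
    W=F@R('y',-q[4])@R('x',-q[5]);t=w+W@[L,0,0]
    return (t,W@T0,e,w0,w) if full else t
def fit(D):
    P0=np.array([.29,0,.45,.47,-.16,.29])
    r=least_squares(lambda p:np.r_[np.concatenate([fk(q,p)-x for q,x in D]),(p-P0)*1e-3],P0)
    return r.x,np.abs(r.fun[:-6]).max()
P,err=fit(D)
def tool(al,be,ro):  # yaw, pitch down, roll about z; ro=0: y horizontal, x up
    d=R('z',al)@R('y',be)@np.array([1,0,0.]);y=np.cross(d,[0,0,1.]);y/=np.linalg.norm(y);x=np.cross(y,d)
    return np.c_[x,y,d]@R('z',ro)
def ik(pos,M,seeds):
    best=None
    for q0 in seeds:
        r=least_squares(lambda q:(lambda f:np.r_[(f[0]-pos)*5,Ro.from_matrix(f[1].T@M).as_rotvec()])(fk(q,P,1)),np.clip(q0,lo+.01,hi-.01),bounds=(lo,hi))
        if best is None or r.cost<best.cost:best=r
        if best.cost<1e-8:break
    return best
E
cat > scan.py <<'E'
from k import *
print(P,err)
rng=np.random.default_rng(0);seeds=[np.array(D[2][0]),np.array(D[0][0])]+[np.array([rng.uniform(-2,1),rng.uniform(-.5,1.2),rng.uniform(-1,.5),rng.uniform(-3,2),rng.uniform(-2.5,-.3),rng.uniform(-2,2)]) for _ in range(12)]
for al in(-30,0,20,40,60):
  for be in(0,15,30):
    for ro in(0,90,180,-90):
      M=tool(*np.radians([al,be,ro]));tip=np.array([.438,-.318,.085]);q=[]
      a=ik(tip-.019*M[:,2],M,seeds)
      if a.cost>1e-6:continue
      b=ik(tip+[.057,0,.128]-.019*M[:,2],M,[a.x])
      f=fk(a.x,P,1)
      print(al,be,ro,a.x.round(2),"end %.4f"%b.cost,b.x.round(2),"w",f[3].round(2),f[4].round(2))
E
timeout 500 python3 scan.py; python3 -c "
from rig import *
s=state();print(s['joints'],s['position'],s['ee_rot'])"
```

```text
clock: 4.47
position: [0.4354, -0.0381, 0.1969]
ee_rot: [-3.13, 0.002, -1.583]
wrist_force: [-1.7, 1.4, -0.1]
finger_gap: 0.0005
grip_force: 0.0
[ 2.06886824e-01  3.17478425e-04  5.65180902e-01  4.21426887e-01
 -1.59808677e-01  3.34189608e-01] 0.00017799118541469983
-30 0 0 [-1.32  1.42 -0.93 -2.18 -2.09 -0.96] end 0.0000 [-1.19  0.83 -1.03 -2.45 -1.79 -1.39] w [ 0.07 -0.25 -0.01] [ 0.13 -0.14  0.09]
-30 0 90 [-1.32  1.42 -0.93 -2.18 -2.09 -2.53] end 0.0000 [-1.19  0.83 -1.03 -2.45 -1.79 -2.96] w [ 0.07 -0.25 -0.01] [ 0.13 -0.14  0.08]
-30 0 180 [-1.32  1.42 -0.93 -2.18 -2.09  2.18] end 0.0000 [-1.19  0.83 -1.03 -2.45 -1.79  1.75] w [ 0.07 -0.25 -0.01] [ 0.13 -0.14  0.09]
-30 0 -90 [-1.32  1.42 -0.93 -2.18 -2.09  0.61] end 0.0000 [-1.19  0.83 -1.03 -2.45 -1.79  0.18] w [ 0.07 -0.25 -0.01] [ 0.13 -0.14  0.09]
-30 15 0 [-1.37  1.1  -1.06 -2.33 -1.72 -1.14] end 0.0000 [-1.15  0.35 -0.93 -2.44 -1.08 -1.76] w [ 0.05 -0.26  0.11] [ 0.14 -0.15  0.18]
-30 15 90 [-1.37  1.1  -1.06 -2.33 -1.72 -2.71] end 0.0050 [-1.15  0.51 -1.03 -2.55 -1.35 -3.1 ] w [ 0.05 -0.26  0.11] [ 0.14 -0.15  0.18]
-30
[... 6767 characters left out ...]
  0.75  0.09 -0.9  -1.55 -2.37] end 0.0000 [-0.9   0.62  0.23 -0.94 -1.68 -2.62] w [ 0.41 -0.59  0.36] [ 0.29 -0.58  0.26]
60 30 90 [-0.96  0.75  0.09 -0.9  -1.55  2.35] end 0.0000 [-0.9   0.62  0.23 -0.94 -1.68  2.09] w [ 0.41 -0.59  0.36] [ 0.29 -0.58  0.26]
60 30 180 [-0.96  0.75  0.09 -0.9  -1.55  0.78] end 0.0000 [-0.9   0.62  0.23 -0.94 -1.68  0.52] w [ 0.41 -0.59  0.36] [ 0.29 -0.58  0.26]
60 30 -90 [-0.96  0.75  0.09 -0.9  -1.55 -0.79] end 0.0000 [-0.9   0.62  0.23 -0.94 -1.68 -1.05] w [ 0.41 -0.59  0.36] [ 0.29 -0.58  0.26]
[ 0.28848958  0.09794651 -0.50390339  0.00239899 -0.95709332 -0.30255834] [ 0.43537483 -0.03807047  0.19685744] [-3.12969001e+00  1.64365991e-03 -1.58348535e+00]
```

```bash
cat > sim.py <<'E'
from k import *; from rig import state
import sys,json
s=state();q=s['joints'].copy();p=s['position'].copy();M=R('xyz',s['ee_rot'])
mx=0
for i,r in enumerate(json.loads(sys.argv[1])):
    p=p+M@np.array(r["slide"])/1000;M=M@Ro.from_rotvec(np.radians(r["twist"])).as_matrix()
    a=ik(p,M,[q]);dq=np.abs(a.x-q);f=fk(a.x,P,1);print(i,"%.1e"%a.cost,a.x.round(2),"dq%.2f"%dq.max(),p.round(3),"w",f[3].round(2),f[4].round(2));q=a.x
d=M[:,2];print("dir",d.round(3),"y",M[:,1].round(3),"tip",(p+.019*d).round(3))
E
python3 sim.py '[{"slide":[0,38,-25],"twist":[0,0,0]},{"slide":[0,38,-25],"twist":[0,0,0]},{"slide":[50,25,0],"twist":[0,0,0]},{"slide":[50,25,0],"twist":[0,0,0]},{"slide":[50,25,0],"twist":[0,0,0]},{"slide":[50,25,0],"twist":[0,0,0]},{"slide":[57,0,0],"twist":[0,0,0]},{"slide":[57,0,0],"twist":[0,0,0]},{"slide":[57,0,0],"twist":[0,0,0]},{"slide":[0,0,0],"twist":[0,0,10]},{"slide":[0,0,0],"twist":[0,0,10]},{"slide":[0,0,0],"twist":[0,0,10]},{"slide":[0,0,0],"twist":[0,0,10]},{"slide":[0,0,0],"twist":[0,0,10]},{"slide":[0,0,0],"twist":[0,0,10]},{"slide":[0,0,0],"twist":[0,0,10]},{"slide":[0,0,0],"twist":[0,0,9]},{"slide":[0,0,0],"twist":[0,-10,0]},{"slide":[0,0,0],"twist":[0,-10,0]},{"slide":[0,0,0],"twist":[0,-10,0]},{"slide":[0,0,0],"twist":[0,-10,0]},{"slide":[0,0,0],"twist":[0,-10,0]},{"slide":[0,0,0],"twist":[0,-10,0]},{"slide":[0,0,0],"twist":[0,-10,0]}]'
```

```text
0 9.9e-26 [ 0.32 -0.   -0.54  0.   -1.02 -0.33] dq0.10 [ 0.397 -0.038  0.221] w [0.34 0.11 0.56] [ 0.39 -0.04  0.56]
1 4.2e-27 [ 0.36 -0.1  -0.57  0.   -1.09 -0.37] dq0.10 [ 0.359 -0.037  0.246] w [0.3  0.11 0.58] [ 0.35 -0.04  0.58]
2 3.8e-27 [ 0.23 -0.14 -0.6   0.   -1.1  -0.24] dq0.13 [ 0.333 -0.087  0.246] w [0.29 0.07 0.58] [ 0.33 -0.09  0.58]
3 7.4e-25 [ 0.08 -0.15 -0.61 -0.   -1.1  -0.09] dq0.15 [ 0.308 -0.137  0.245] w [0.29 0.02 0.58] [ 0.3  -0.14  0.58]
4 3.1e-23 [-0.09 -0.15 -0.61 -0.   -1.1   0.08] dq0.17 [ 0.282 -0.186  0.245] w [ 0.29 -0.03  0.58] [ 0.28 -0.19  0.58]
5 5.1e-22 [-0.27 -0.12 -0.59 -0.01 -1.1   0.26] dq0.18 [ 0.256 -0.236  0.244] w [ 0.3  -0.08  0.58] [ 0.25 -0.24  0.58]
6 4.3e-22 [-0.44 -0.04 -0.51 -0.01 -1.09  0.43] dq0.16 [ 0.256 -0.293  0.244] w [ 0.32 -0.15  0.58] [ 0.25 -0.29  0.58]
7 1.6e-22 [-0.57  0.04 -0.43 -0.01 -1.09  0.56] dq0.13 [ 0.255 -0.35   0.244] w [ 0.34 -0.22  0.58] [ 0.25 -0.35  0.58]
8 1.0e-22 [-0.68  0.13 -0.33 -0.01 -1.1   0.67] dq0.11 [ 0.254 -0.407  0.244] w [ 0.35 -0.28  0.58] [ 0.25 -0.41  0.58]
9 7.1e-32 [-0.68  0.13 -0.33 -0.
[... 1160 characters left out ...]
.14 -0.43  0.56]
19 4.9e-21 [-1.07  0.12 -0.26 -0.58 -1.08 -0.07] dq0.23 [ 0.254 -0.407  0.244] w [ 0.22 -0.4   0.61] [ 0.09 -0.44  0.53]
20 7.6e-23 [-1.22  0.16 -0.25 -0.78 -1.16  0.15] dq0.22 [ 0.254 -0.407  0.244] w [ 0.16 -0.45  0.6 ] [ 0.04 -0.45  0.5 ]
21 2.0e-24 [-1.36  0.22 -0.24 -0.95 -1.27  0.35] dq0.20 [ 0.254 -0.407  0.244] w [ 0.1  -0.49  0.57] [-0.   -0.45  0.46]
22 1.8e-25 [-1.48  0.3  -0.25 -1.09 -1.38  0.52] dq0.17 [ 0.254 -0.407  0.244] w [ 0.05 -0.52  0.53] [-0.03 -0.46  0.41]
23 3.8e-27 [-1.57  0.4  -0.26 -1.2  -1.5   0.67] dq0.15 [ 0.254 -0.407  0.244] w [ 0.   -0.55  0.47] [-0.06 -0.46  0.35]
dir [ 0.929  0.168 -0.331] y [-0.178  0.984 -0.001] tip [ 0.272 -0.404  0.238]
```

```bash
python3 -m jog '[{"slide":[0,38,-25],"twist":[0,0,0]},{"slide":[0,38,-25],"twist":[0,0,0]},{"slide":[50,25,0],"twist":[0,0,0]},{"slide":[50,25,0],"twist":[0,0,0]},{"slide":[50,25,0],"twist":[0,0,0]},{"slide":[50,25,0],"twist":[0,0,0]},{"slide":[57,0,0],"twist":[0,0,0]},{"slide":[57,0,0],"twist":[0,0,0]},{"slide":[57,0,0],"twist":[0,0,0]},{"slide":[0,0,0],"twist":[0,0,10]},{"slide":[0,0,0],"twist":[0,0,10]},{"slide":[0,0,0],"twist":[0,0,10]},{"slide":[0,0,0],"twist":[0,0,10]},{"slide":[0,0,0],"twist":[0,0,10]},{"slide":[0,0,0],"twist":[0,0,10]},{"slide":[0,0,0],"twist":[0,0,10]},{"slide":[0,0,0],"twist":[0,0,9]},{"slide":[0,0,0],"twist":[0,-8,0]},{"slide":[0,0,0],"twist":[0,-8,0]}]'
python3 -c "
from k import *
from rig import *
s=state();print(s['joints'])
for s3 in(-1,1):print(s['position']-fk(s['joints'],P,0,s3))"
```

```text
clock: 6.85
position: [0.2498, -0.4071, 0.2422]
ee_rot: [3.141, 0.283, -2.961]
wrist_force: [-0.2, -0.0, -0.6]
finger_gap: 0.0004
grip_force: 0.0
[-0.84138712  0.10017709 -0.29835059 -0.28025832 -1.0391577  -0.42260262]
[-0.01284008 -0.00234023 -0.00184299]
[ 0.08310954  0.12944003 -0.0833222 ]
```

```bash
sed -i 's/^D=\[/D=[([-.84138712,.10017709,-.29835059,-.28025832,-1.0391577,-.42260262],[.2498,-.4071,.2422]),/; ' k.py; python3 -c "
from k import *
print(P,err)"; python3 sim.py '[{"slide":[0,0,0],"twist":[0,-9,0]},{"slide":[0,0,0],"twist":[0,-9,0]},{"slide":[0,0,0],"twist":[0,-9,0]},{"slide":[0,0,0],"twist":[0,-9,0]},{"slide":[0,0,0],"twist":[0,-9,0]},{"slide":[0,0,0],"twist":[0,-9,0]},{"slide":[0,60,0],"twist":[0,0,0]},{"slide":[40,0,40],"twist":[0,0,0]},{"slide":[50,0,0],"twist":[0,0,0]},{"slide":[50,0,0],"twist":[0,0,0]},{"slide":[0,0,50],"twist":[0,0,0]}]'
```

```text
[ 1.60312237e-01  4.21420581e-04  5.64924875e-01  4.21335326e-01
 -1.59810895e-01  2.87410864e-01] 0.00017053361170917686
0 8.6e-24 [-0.95  0.1  -0.27 -0.46 -1.05 -0.23] dq0.19 [ 0.25  -0.407  0.242] w [ 0.26 -0.37  0.57] [ 0.13 -0.43  0.5 ]
1 3.9e-24 [-1.08  0.12 -0.25 -0.65 -1.09 -0.04] dq0.19 [ 0.25  -0.407  0.242] w [ 0.22 -0.41  0.57] [ 0.09 -0.44  0.48]
2 2.2e-26 [-1.2   0.15 -0.23 -0.82 -1.16  0.14] dq0.18 [ 0.25  -0.407  0.242] w [ 0.17 -0.44  0.56] [ 0.06 -0.44  0.45]
3 1.4e-27 [-1.31  0.2  -0.23 -0.98 -1.25  0.3 ] dq0.16 [ 0.25  -0.407  0.242] w [ 0.13 -0.48  0.54] [ 0.03 -0.45  0.42]
4 6.6e-28 [-1.41  0.26 -0.24 -1.11 -1.36  0.45] dq0.14 [ 0.25  -0.407  0.242] w [ 0.08 -0.51  0.51] [ 0.   -0.45  0.38]
5 6.1e-29 [-1.49  0.33 -0.25 -1.23 -1.46  0.58] dq0.13 [ 0.25  -0.407  0.242] w [ 0.04 -0.53  0.47] [-0.02 -0.46  0.34]
6 5.7e-22 [-1.5   0.25 -0.37 -1.23 -1.46  0.62] dq0.12 [ 0.239 -0.348  0.242] w [ 0.03 -0.48  0.46] [-0.03 -0.4   0.34]
7 1.8e-27 [-1.46  0.35 -0.42 -1.27 -1.38  0.75] dq0.13 [ 0.263 -0.344  0.191] w [ 0.06 -0.49  0.4 ] [-0.   -0.39  0.29]
8 1.3e-28 [-1.5   0.46 -0.44 -1.27 -1.37  0.89] dq0.14 [ 0.246 -0.347  0.144] w [ 0.04 -0.51  0.34] [-0.02 -0.4   0.24]
9 2.7e-28 [-1.54  0.58 -0.45 -1.26 -1.35  1.02] dq0.13 [ 0.23  -0.35   0.097] w [ 0.02 -0.53  0.27] [-0.04 -0.4   0.19]
10 4.6e-31 [-1.45  0.61 -0.46 -1.35 -1.3   1.06] dq0.09 [ 0.276 -0.341  0.08 ] w [ 0.06 -0.52  0.25] [ 0.01 -0.39  0.18]
dir [ 0.926  0.169 -0.338] y [-0.179  0.984  0.   ] tip [ 0.293 -0.338  0.074]
```

```bash
python3 -m jog '[{"slide":[0,0,0],"twist":[0,-9,0]},{"slide":[0,0,0],"twist":[0,-9,0]},{"slide":[0,0,0],"twist":[0,-9,0]},{"slide":[0,0,0],"twist":[0,-9,0]},{"slide":[0,0,0],"twist":[0,-9,0]},{"slide":[0,0,0],"twist":[0,-9,0]},{"slide":[0,60,0],"twist":[0,0,0]},{"slide":[40,0,40],"twist":[0,0,0]},{"slide":[50,0,0],"twist":[0,0,0]},{"slide":[40,0,0],"twist":[0,0,0]},{"slide":[0,0,50],"twist":[0,0,0]},{"slide":[0,0,0],"twist":[0,0,0]}]'
python3 -c "
from h import *
s=state();print(s['joints'],s['position'],s['ee_rot'])
from k import R
M=R('xyz',s['ee_rot']);print(M.round(3));tip=s['position']+.019*M[:,2];print(tip)
t=camera('top');c=camera('side');print(proj(t,tip),proj(c,tip))
print(blobs(t,'g',(320,150,370,185)),blobs(t,'g',(195,170,240,200)))
a=cv2.resize(t['img'][130:270,190:370],None,fx=4.2,fy=4.2);cv2.imwrite('pics/d.png',a[:,:,::-1])
a=cv2.resize(c['img'][160:260,170:290],None,fx=5,fy=5);cv2.imwrite('pics/e.png',a[:,:,::-1])"
```

```text
clock: 8.35
position: [0.2792, -0.3402, 0.088]
ee_rot: [3.127, 1.222, -2.975]
wrist_force: [-0.2, -0.4, -0.2]
finger_gap: 0.0004
grip_force: 0.0
[-1.44450331  0.59037153 -0.46307656 -1.34615464 -1.29632017  1.0267864 ] [ 0.27922464 -0.34018008  0.08803088] [ 3.1269647   1.22211848 -2.97518   ]
[[-0.337 -0.179  0.924]
 [-0.057  0.984  0.17 ]
 [-0.94   0.005 -0.342]]
[ 0.29678672 -0.33694843  0.08154012]
[[293.10452005 232.6824544 ]] [[199.40989106 211.69267372]]
[([339, 164, 13, 4, 34], [344.82, 165.56])] [([204, 178, 8, 9, 57], [207.56, 182.11])]
```

View pics/e.png

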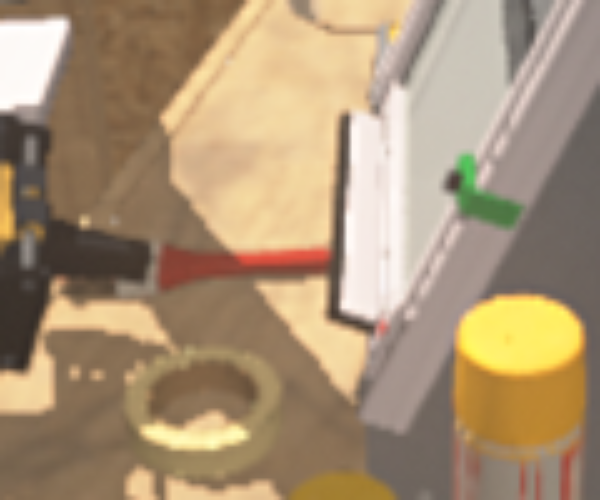

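The side crop shows the fingertips about 70 px in front of the lip and clear of the tape, with the window still down. The red line is at (382,327) and the pointer tip at (465,157) in the crop. Next I slide in under the lip.

```bash
python3 -m jog '[{"slide":[-5,-2,35],"twist":[0,0,0]},{"slide":[-8,-2,35],"twist":[0,0,0]},{"slide":[-8,-2,35],"twist":[0,0,0]},{"slide":[-8,-1,35],"twist":[0,0,0]},{"slide":[0,0,0],"twist":[0,0,0]},{"slide":[-10,-0.7,0.7],"twist":[0,0,0]},{"slide":[-6,-0.4,0.4],"twist":[0,0,0]},{"slide":[0,0,0],"twist":[0,0,0]}]'
cat > look.py <<'E'
from h import *
from k import R
s=state();M=R('xyz',s['ee_rot']);tip=s['position']+.019*M[:,2];print("tip",tip.round(4),s['wrist_force'].round(1),s['clock'])
print("M^T u",(M.T@[.408,0,.913]).round(3))
c=camera('side');i=c['img'].astype(int)
r=(i[...,0]>1.35*i[...,1])&(i[...,0]>1.35*i[...,2])&(i[...,0]>90)
for y in range(185,235):
    xs=[x for x in range(240,275) if r[y,x]]
    if xs:print(y,xs,end=' ')
print(blobs(c,'g',(255,180,285,215)))
import sys
a=cv2.resize(c['img'][160:260,190:290],None,fx=6,fy=6,interpolation=cv2.INTER_CUBIC);cv2.imwrite(f'pics/{sys.argv[1]}.png',a[:,:,::-1])
E
python3 look.py f
```

```text
clock: 9.45
position: [0.4203, -0.3227, 0.0796]
ee_rot: [3.137, 1.207, -2.967]
wrist_force: [-14.5, -1.7, -9.2]
finger_gap: 0.0004
grip_force: 7.4
tip [ 0.4378 -0.3196  0.0728] [-14.5  -1.7  -9.2] 9.45
M^T u [-0.996 -0.071  0.05 ]
219 [271, 272, 273] 220 [267] 224 [246] 225 [246] 226 [246, 261] 227 [261] 228 [261] 229 [261] 230 [261, 262] 231 [261, 262, 263] 232 [261, 262, 263, 264] 233 [261, 262, 263, 264, 265, 266] 234 [261, 262, 263, 264, 265, 266, 267, 268, 269, 270] [([262, 191, 3, 6, 11], [263.09, 193.45])]
```

View pics/f.png

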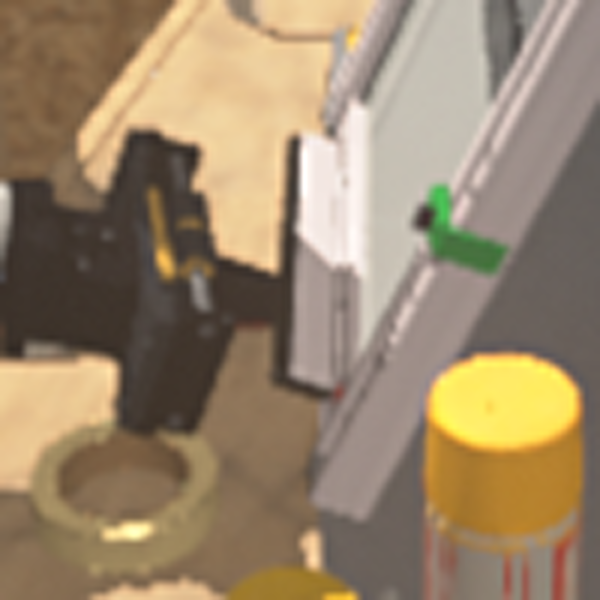

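The side crop shows the fingers under the lip. The force is mostly -x, so the tips are touching the sill panel and the window hasn't moved yet. I'll back off 9 mm and then push up the slope.

```bash
python3 -m jog '[{"slide":[4,2,-11],"twist":[0,0,0]},{"slide":[0,0,0],"twist":[0,0,0]}]'; python3 -m jog '[{"slide":[-5,-0.4,0.3],"twist":[0,0,0]},{"slide":[-5,-0.4,0.3],"twist":[0,0,0]},{"slide":[0,0,0],"twist":[0,0,0]}]';python3 -m jog '[{"slide":[-5,-0.4,0.3],"twist":[0,0,0]},{"slide":[-5,-0.4,0.3],"twist":[0,0,0]},{"slide":[-5,-0.4,0.3],"twist":[0,0,0]},{"slide":[0,0,0],"twist":[0,0,0]}]'; python3 look.py g
```

```text
clock: 9.75
position: [0.413, -0.3239, 0.0847]
ee_rot: [-3.138, 1.223, -2.961]
wrist_force: [0.6, -1.0, 0.3]
finger_gap: -0.0001
grip_force: 0.0
clock: 10.12
position: [0.418, -0.3233, 0.0937]
ee_rot: [-3.137, 1.222, -2.957]
wrist_force: [-0.8, -0.3, -0.4]
finger_gap: 0.0002
grip_force: 0.0
clock: 10.62
position: [0.424, -0.3234, 0.1076]
ee_rot: [-3.138, 1.223, -2.959]
wrist_force: [-0.1, 1.0, -1.0]
finger_gap: 0.0003
grip_force: 0.0
tip [ 0.4416 -0.3203  0.1011] [-0.1  1.  -1. ] 10.625
M^T u [-0.995 -0.074  0.067]
219 [271, 272, 273] 220 [267] 221 [248] 222 [248] 226 [261] 227 [261] 228 [261] 229 [261] 230 [261, 262] 231 [261, 262, 263] 232 [261, 262, 263, 264] 233 [261, 262, 263, 264, 265, 266] 234 [261, 262, 263, 264, 265, 266, 267, 268, 269, 270] [([262, 191, 3, 7, 14], [263.07, 193.93])]
```

```bash
python3 -m jog '[{"slide":[-5,-0.4,0.3],"twist":[0,0,0]},{"slide":[-8,-0.6,0.5],"twist":[0,0,0]},{"slide":[-8,-0.6,0.5],"twist":[0,0,0]},{"slide":[-8,-0.6,0.5],"twist":[0,0,0]},{"slide":[-8,-0.6,0.5],"twist":[0,0,0]},{"slide":[-8,-0.6,0.5],"twist":[0,0,0]},{"slide":[-8,-0.6,0.5],"twist":[0,0,0]},{"slide":[-8,-0.6,0.5],"twist":[0,0,0]},{"slide":[-8,-0.6,0.5],"twist":[0,0,0]},{"slide":[-8,-0.6,0.5],"twist":[0,0,0]},{"slide":[-5,-0.4,0.3],"twist":[0,0,0]},{"slide":[0,0,0],"twist":[0,0,0]}]'; python3 look.py g2; python3 -c "
from h import *
u=np.array([.408,0,.913]);c=camera('side');t=camera('top')
for s in(0,.015,.08,.1,.12,.14,.15):print(s,proj(c,np.array([.4511,-.4467,.1099])+s*u),proj(t,np.array([.4511,-.4467,.1099])+s*u))
a=cv2.resize(t['img'][140:210,290:370],None,fx=7,fy=7,interpolation=cv2.INTER_CUBIC);b=cv2.imread('pics/g2.png')[:490];cv2.imwrite('pics/g3.png',cv2.resize(np.hstack([a[:,:,::-1],b]),None,fx=.69,fy=.69))"
```

```text
clock: 12.18
position: [0.4575, -0.324, 0.183]
ee_rot: [-3.137, 1.223, -2.958]
wrist_force: [-0.5, -0.6, -0.1]
finger_gap: 0.0006
grip_force: 0.0
tip [ 0.4751 -0.3208  0.1765] [-0.5 -0.6 -0.1] 12.175
M^T u [-0.995 -0.074  0.067]
198 [259, 260] 199 [259, 260] 200 [259, 260] 219 [271, 272, 273] 220 [267] 227 [261] 228 [261] 229 [261] 230 [261, 262] 231 [261, 262, 263] 232 [261, 262, 263, 264] 233 [261, 262, 263, 264, 265, 266] 234 [261, 262, 263, 264, 265, 266, 267, 268, 269, 270] [([262, 191, 3, 7, 14], [263.07, 193.93])]
0 [[245.81427569 225.27992372]] [[323.65529002 187.46227291]]
0.015 [[247.77733027 221.54953013]] [[324.39647453 185.15914666]]
0.08 [[256.62506884 204.72975575]] [[327.79643856 174.59193281]]
0.1 [[259.46372716 199.33117395]] [[328.90864937 171.13431807]]
0.12 [[262.359536  193.8227919]] [[330.0544025  167.57200344]]
0.14 [[265.31393836 188.20179718]] [[331.23523166 163.90018134]]
0.15 [[266.81357237 185.34817231]] [[331.83930469 162.02162189]]
```

View pics/g3.png

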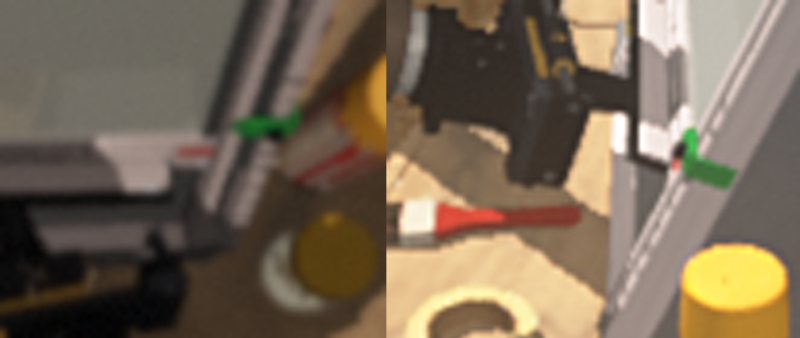

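The combined picture shows, on the left (top view), the red line's right end at about (334,171.3) and the pointer tip at (338.2,166.1) in full-image pixels. On the right (side view), the red line is just below the pointer. The window is about 25 mm short, so I'll measure the soft colours for subpixel positions.

```bash
cat > soft.py <<'E'
from h import *
def soft(n,col,roi):
    im=np.mean([camera(n)['img'].astype(float) for _ in range(3)],0);r,g,b=im[...,0],im[...,1],im[...,2]
    v=(g-np.maximum(r,b)) if col=='g' else (r-np.maximum(g,b))
    x0,y0,x1,y1=roi;print(n,col,x0,y0);print(np.clip(v[y0:y1,x0:x1],0,None).round().astype(int))
import sys
a=[int(x) for x in sys.argv[1:]] # index approx px side x,y, top x,y
soft('side','g',(259,187,278,203));soft('top','g',(334,160,354,171))
soft('side','r',(a[0]-4,a[1]-5,a[0]+6,a[1]+6));soft('top','r',(a[2]-11,a[3]-4,a[2]+4,a[3]+5))
E
python3 soft.py 260 199 334 171
```

```text
side g 259 187
[[  0   0   0   0   0   0   0   0   0   0   0   0   0   0   0   0   0   0
    0]
 [  0   0   0   0   0   0   0   0   0   0   0   0   0   0   0   0   0   0
    0]
 [  0   0   0   0   0   0   0   0   0   0   0   0   0   0   0   0   0   0
    0]
 [  0   0   0   0   3   4   0   0   0   0   0   0   0   0   0   0   0   0
    0]
 [  0   0   0  56  90  60   0   0   0   0   0   0   0   0   0   0   0   0
    0]
 [  0   0  27  90 109  81   2   0   0   0   0   0   0   0   0   0   0   0
    0]
 [  0   0  30  90 107  88   6   0   0   0   0   0   0   0   0   0   0   0
    0]
 [  0   0  25  72 104  99   9   0   0   0   0   0   0   0   0   0   0   0
    0]
 [  0   0   0  42 100  98   2   0   0   0   0   0   0   0   0   0   0   0
    0]
 [  0   0   0  57  96  90   0   0   0   0   0   0   0   0   0   0   0   0
    0]
 [  0   0   6  63  75  75  20   0   0   0   0   0   0   0   0   0   0   0
    0]
 [  0   0  17  56  63  68  64  39  22   8   0   0   0   0   0   0   0   0
    0]
 [  0   0  12  63  57  47  45  50  65  56  26   7   0   0   0   0   0   0
    0]
 [  0   0   0  64  57  44  42  4
[... 1155 characters left out ...]
  11  20 111  84   0   0   0   0   0]
 [  9   8  20  94  70   0   0   0   0   0]
 [  8   9  19  48  38   0   0   0   0   0]
 [  7  10  17  19  19   3   0   0   0   0]
 [  6  11  18  19  16  14  12   0   0   0]
 [  8  13  19  17  16  19  17  17  17  10]]
top r 323 167
[[ 9  9  9 10 11 10 10 10 10  6  5  7  9 11  6]
 [15 15 15 15 15 15 16 15 15 13 11 11 11 13 14]
 [18 17 17 18 20 21 21 22 22 21 20 15 13 14 16]
 [17 17 18 24 32 36 39 43 44 43 37 24 14 15 16]
 [17 17 18 28 47 54 57 59 56 56 49 30 17 16 17]
 [17 16 17 24 36 40 40 38 34 35 33 22 16 16 15]
 [17 13 13 16 19 20 20 18 16 16 17 14 15 17 14]
 [17 13 10 10 12 11 11 10  9 11 12 13 16 16 12]
 [19 15  8  5  5  5  5  5  7 10 12 14 16 15 10]]
```

```bash
cat > rel.py <<'E'
from h import *
import sys
def J(c,X):
    E=np.array([[0,-1,0],[.408,0,.913],[-.913,0,.408]])
    return np.array([(proj(c,X+e*.005)-proj(c,X-e*.005))[0]/10 for e in E]).T
s=camera('side');t=camera('top')
def rel(si,ti,st,tt):
    X,e=tri(s,si,t,ti);Y,e2=tri(s,st,t,tt);print(X.round(4),e.round(4),Y.round(4),e2.round(4))
    A=np.r_[J(s,(X+Y)/2),J(t,(X+Y)/2)];d=np.r_[np.subtract(st,si),np.subtract(tt,ti)]
    v,res,_,_=np.linalg.lstsq(A,d,rcond=None);print("dy(right),du,dn mm",v.round(2),"resid px",(d-A@v).round(2));return A
a=eval(sys.argv[1]);A=rel(*a);print(A.round(3))
E
python3 rel.py '((259.4,199.4),(330.1,171.0),(263.0,190.8),(338.1,165.85))'
```

```text
[ 0.4918 -0.4501  0.2033] 0.0002 [ 0.501  -0.4669  0.2422] 0.0009
dy(right),du,dn mm [16.74 39.32  7.36] resid px [ 0.17 -0.03  0.02  0.2 ]
[[ 0.006  0.147 -0.335]
 [ 0.201 -0.281 -0.12 ]
 [ 0.312  0.061  0.046]
 [-0.007 -0.181  0.256]]
```

```bash
python3 -m jog '[{"slide":[-6,-0.4,0.4],"twist":[0,0,0]},{"slide":[-8,-0.6,0.5],"twist":[0,0,0]},{"slide":[-8,-0.6,0.5],"twist":[0,0,0]},{"slide":[-6,-0.4,0.4],"twist":[0,0,0]},{"slide":[-4,-0.3,0.3],"twist":[0,0,0]},{"slide":[0,0,0],"twist":[0,0,0]}]'; python3 soft.py 264 191 336 165; python3 -c "
from h import *
t=camera('top');s=camera('side')
a=cv2.resize(t['img'][140:200,310:370],None,fx=6.5,fy=6.5,interpolation=cv2.INTER_CUBIC);b=cv2.resize(s['img'][165:225,235:295],None,fx=6.5,fy=6.5,interpolation=cv2.INTER_CUBIC);cv2.imwrite('pics/i.png',np.hstack([a,b])[:,:,::-1])"
```

```text
clock: 13.78
position: [0.4705, -0.3237, 0.2122]
ee_rot: [-3.138, 1.223, -2.959]
wrist_force: [0.3, -0.5, -0.0]
finger_gap: 0.0005
grip_force: 0.0
side g 259 187
[[  0   0   0   0   0   0   0   0   0   0   0   0   0   0   0   0   0   0
    0]
 [  0   0   0   0   0   0   0   0   0   0   0   0   0   0   0   0   0   0
    0]
 [  0   0   0   0   0   0   0   0   0   0   0   0   0   0   0   0   0   0
    0]
 [  0   0   0   7  13   0   0   0   0   0   0   0   0   0   0   0   0   0
    0]
 [  0   0  26  84  97  35   0   0   0   0   0   0   0   0   0   0   0   0
    0]
 [  0   0  58  94 107  79   2   0   0   0   0   0   0   0   0   0   0   0
    0]
 [  0   0  62  91 105  87   6   0   0   0   0   0   0   0   0   0   0   0
    0]
 [  0   0  32  70 101  96   9   0   0   0   0   0   0   0   0   0   0   0
    0]
 [  0   0   0  38  98  97   2   0   0   0   0   0   0   0   0   0   0   0
    0]
 [  0   0   0  53  94  89   0   0   0   0   0   0   0   0   0   0   0   0
    0]
 [  0   0   3  58  74  74  20   0   0   0   0   0   0   0   0   0   0   0
    0]
 [  0   0  32  52  59  65  63  37  21   7   0  
[... 1192 characters left out ...]
23 69 36 18 18 16 20]
 [14 13  0  0 63 41 21 15 16 19]
 [11  0  0  0  0 16 18 15 16 16]
 [ 7  0  0  0  0  0 17 20 16 14]
 [ 6  0  0  0  0  0 21 22 17 13]
 [11  0  0  0  0  0 24 21 16 15]
 [15 11  0  0  0  0 26 20 15 14]
 [14 10  0  0  0  3 25 19 16 16]]
top r 325 161
[[ 9  9 10 10  9 10 10  9  8  5  5  6  9 12 14]
 [14 16 15 15 15 15 15 15 14 11 11 11 11 13 15]
 [19 19 19 19 18 18 18 19 19 20 18 15 12 12 12]
 [18 18 19 22 24 24 24 29 34 36 32 23 12  3  0]
 [17 17 21 31 41 44 45 49 55 56 47 29  7  0  0]
 [17 16 20 29 38 39 40 41 43 42 36 20  0  0  0]
 [17 15 17 19 21 21 20 21 21 20 18 14  7  0  0]
 [17 12 12 13 12 12 11 12 12 13 13 14 14  8  0]
 [16 11  7  7  8  6  7  6  8 11 12 15 16 14  8]]
```

View pics/i.png

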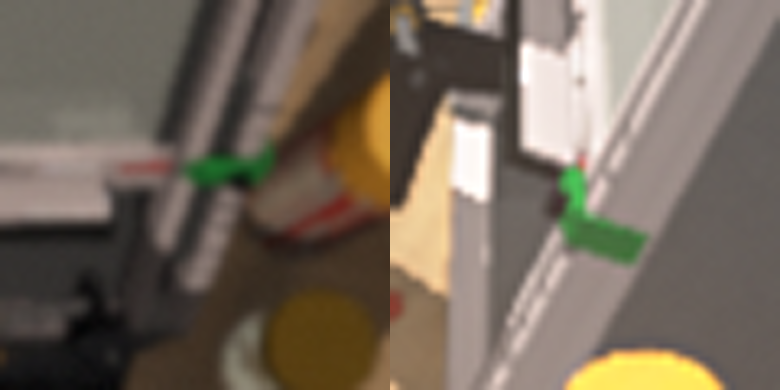

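```bash
python3 - <<'E'
import numpy as np
from h import *
s=camera('side');t=camera('top')
from scipy.optimize import least_squares
X,e=tri(s,(259.4,199.4),t,(330.1,171.0)); u=np.array([.408,0,.913]);n=np.array([-.913,0,.408])
X2=X+.032*u
print("pred now",proj(s,X2),proj(t,X2))
for tc in(337.6,338.1):
  for tr in (165.85,166):
    for c in(262.2,262.5,262.8):
      f=lambda v:np.r_[proj(s,v)[0,0]-c,proj(t,v)[0]-[tc,tr]]
      Y=least_squares(f,X2,x_scale=.01,diff_step=1e-4).x;d=(Y-X2)*1000
      print(tc,tr,c,"dy%.1f du%.1f dn%.1f"%(-d[1],d@u,d@n),"side row %.2f"%proj(s,Y)[0,1])
E
```

```text
pred now [[264.11039501 190.49079034]] [[331.98567651 165.26098276]]
337.6 165.85 262.2 dy13.6 du12.1 dn11.3 side row 188.34
337.6 165.85 262.5 dy14.6 du8.8 dn9.1 side row 189.75
337.6 165.85 262.8 dy15.7 du5.6 dn6.8 side row 191.17
337.6 166 262.2 dy14.2 du10.0 dn10.4 side row 189.18
337.6 166 262.5 dy15.2 du6.7 dn8.1 side row 190.60
337.6 166 262.8 dy16.2 du3.5 dn5.8 side row 192.01
338.1 165.85 262.2 dy15.2 du12.0 dn11.4 side row 188.66
338.1 165.85 262.5 dy16.2 du8.8 dn9.1 side row 190.08
338.1 165.85 262.8 dy17.2 du5.6 dn6.8 side row 191.49
338.1 166 262.2 dy15.8 du9.9 dn10.4 side row 189.50
338.1 166 262.5 dy16.8 du6.7 dn8.2 side row 190.92
338.1 166 262.8 dy17.8 du3.5 dn5.9 side row 192.34
```

```bash
python3 -m jog '[{"slide":[-3,-0.2,0.2],"twist":[0,0,0]},{"slide":[-3,-0.2,0.2],"twist":[0,0,0]},{"slide":[0,0,0],"twist":[0,0,0]},{"slide":[0,0,0],"twist":[0,0,0]}]'; python3 soft.py 265 187 336 164 | sed -n '/side r/,$p'; python3 -c "
from h import *
s=camera('side')
a=cv2.resize(s['img'][178:208,248:284],None,fx=16,fy=16,interpolation=cv2.INTER_CUBIC);cv2.imwrite('pics/j.png',a[:,:,::-1])"
```

```text
clock: 15.08
position: [0.4727, -0.3236, 0.217]
ee_rot: [-3.141, 1.222, -2.962]
wrist_force: [-0.7, 0.6, -1.1]
finger_gap: 0.0007
grip_force: 0.3
side r 261 182
[[12 12 13 10 13 12 11 10  9 18]
 [12 12 14 11 13 12 12 10 12 17]
 [12 12 13 11 13 13 12 12 20 15]
 [12 12 13 12 12 13 12 13 19 14]
 [12 11 12 15 15 14 11 22 16 16]
 [16 12 14 18 31 22 18 17 15 19]
 [17 20 18 31 68 32 20 16 17 20]
 [14 12 18 65 86 40 18 15 20 19]
 [ 2  0  0 59 60 30 14 16 19 17]
 [ 0  0  0  0 19 19 15 16 17 15]
 [ 0  0  0  0  0 17 19 16 14 14]]
top r 325 160
[[ 8  8  9  9  9  9  9  9  8  6  4  4  7 11 14]
 [15 15 15 15 16 15 14 14 13 11  9  8  8 11 14]
 [19 18 19 19 19 19 18 18 18 16 16 15 12 13 16]
 [18 17 19 20 23 25 24 25 24 24 25 24 15 12 11]
 [15 14 17 24 37 44 44 44 44 45 43 36 15  4  0]
 [14 14 16 23 34 40 40 39 41 40 38 28  7  0  0]
 [16 14 16 18 20 21 21 21 21 21 19 15  0  0  0]
 [18 15 15 14 14 13 13 13 13 13 13 12  6  0  0]
 [18 16 12  9  8  7  7  8  9 12 12 14 14  8  0]]
```

View pics/j.png

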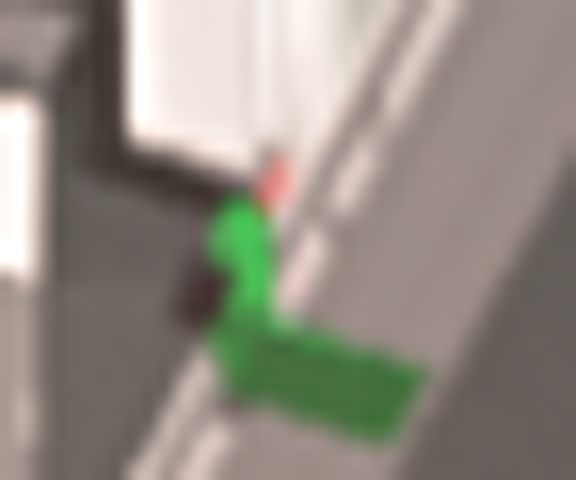

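The side crop shows the red line's end at (265,189) next to the pointer head at (262.7,191.5). Allowing for the pointer standing off towards the viewer, about 1 mm of travel remains. I'll push 1 mm, then lower the fingers away from the lip and retreat.

```bash
python3 -m jog '[{"slide":[-1,0,0],"twist":[0,0,0]},{"slide":[0,0,0],"twist":[0,0,0]},{"slide":[0,0,0],"twist":[0,0,0]}]'; python3 -m jog '[{"slide":[8,0.6,-0.5],"twist":[0,0,0]},{"slide":[12,0.9,-0.8],"twist":[0,0,0]},{"slide":[0,0,-40],"twist":[0,0,0]},{"slide":[0,0,-50],"twist":[0,0,0]},{"slide":[0,0,-20],"twist":[0,0,0]},{"slide":[0,0,0],"twist":[0,0,0]}]'; python3 soft.py 265 187 336 164 | sed -n '/side r/,$p'; python3 -c "
from h import *
t=camera('top');s=camera('side')
print(blobs(t,'g',(320,150,370,185)),blobs(s,'g',(255,180,285,215)))
b=cv2.resize(s['img'][178:208,248:278],None,fx=13,fy=13,interpolation=cv2.INTER_CUBIC);a=cv2.resize(t['img'][150:180,325:355],None,fx=13,fy=13,interpolation=cv2.INTER_CUBIC)
cv2.imwrite('pics/l.png',np.hstack([a,b])[:,:,::-1])"
```

```text
clock: 16.1
position: [0.4728, -0.3236, 0.2174]
ee_rot: [3.141, 1.221, -2.964]
wrist_force: [0.0, 0.1, -2.0]
finger_gap: 0.0004
grip_force: 0.9
clock: 16.85
position: [0.3624, -0.3426, 0.2372]
ee_rot: [-3.14, 1.222, -2.964]
wrist_force: [0.6, 0.2, -0.9]
finger_gap: 0.0009
grip_force: 0.0
side r 261 182
[[12 11 13 11 12 11 11 10  9 19]
 [11 11 14 11 13 12 10 11 11 18]
 [11 12 13 11 12 13 11 12 20 16]
 [12 12 13 11 12 12 11 13 20 15]
 [11 11 12 12 14 13 11 20 17 17]
 [17 13 12 20 42 23 15 18 16 19]
 [17 20 19 34 86 37 22 17 19 21]
 [14 13 18 66 95 41 18 16 20 19]
 [ 4  0  0 62 78 39 17 16 20 18]
 [ 0  0  0  0 21 19 16 17 17 16]
 [ 0  0  0  0  0 18 20 17 16 15]]
top r 325 160
[[ 8  9  9  9 10 10  9 10  8  6  4  5  6 11 14]
 [15 15 15 16 15 15 15 14 14 12 10  8  9 12 15]
 [18 19 19 19 18 18 18 18 19 19 19 16 12 14 16]
 [19 18 19 20 23 25 25 25 29 35 34 26 15 12 12]
 [16 15 17 25 37 44 45 46 51 56 53 36 15  3  0]
 [15 14 18 24 36 41 41 41 42 44 40 27  7  0  0]
 [17 16 16 18 21 22 21 21 21 22 20 14  0  0  0]
 [18 15 12 13 13 13 13 13 12 13 13 12  6  0  0]
 [19 16  9  8  8  8  8  8  9 12 12 14 14  8  0]]
[([340, 164, 12, 4, 33], [345.0, 165.55])] [([262, 191, 3, 6, 11], [262.91, 193.27])]
```

View pics/l.png

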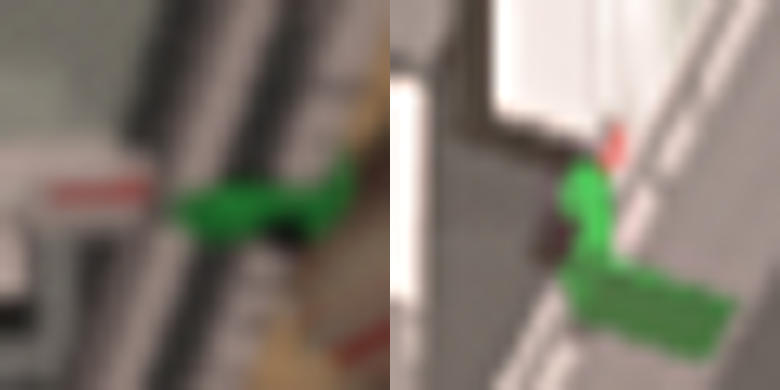

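```bash
python3 -c "
from rig import *
print(finish_job())"
```

```text
the job is handed in; nothing more can be done
None
```

I pressed the green start button fully in with the window still down, then pushed the window up from under its lip to the green pointer and handed the job in with the arm clear; by my camera measurements the red line is level with the pointer to within about 1–2 mm.

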